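Close the sample canister snugly

ROBOT

A 7-joint arm with a two-finger parallel gripper is mounted at the origin on the work surface. World frame = base frame: x ahead of the robot, y to its left, z up, the work surface at z = 0. Lengths are in mm, angles in rad, forces in N, time in s.
With the tool pointing down it reaches from about 350 to 900 mm from the base axis. Payload 19.9 kg.
Tool frame: the origin (TCP) lies midway between the tips of the shut fingers; the grasp point (between the pads) lies 19 mm behind it (manip.grip_depth is the z of the grasp point in the tool frame, in mm); z points along the fingers, y is the line along which they close (so a half turn about z gives the same grasp; the last joint's range is limited). The gripper opens to 94 mm and grips with 3 to 60 N. Pads are 16 mm wide; open, the fingers measure 119 mm over their backs; the gripper's body (75 mm by 177 mm) begins 78 mm behind the grasp point.
Start: joints at [1.093, 0.417, -0.01, 1.614, 0.005, 1.111, -0.053], TCP at [263.824, -566.563, 179.725] pointing down, gripper open.
Joint ranges: [-2.81, 2.81], [-0.39, 2.02], [-1.27, 1.25], [0.06, 2.57], [-1.19, 4.33], [0.19, 2], [-2.82, 2.82]. Speed limits (rad/s): [1.89, 1.89, 2.39, 2.39, 3.01, 3.01, 3.01].

INTERFACE

Orientations are given as a unit quaternion [x, y, z, w].
In Python, from bench import manip gives the robot as it stands.
- The arm moves only by the tool jog_arm, never from a script. Its argument "rows" is a list of rows, each an object with "offset": the shift along the tool's x, y, z in mm, a list of three; "spin": the turn about the tool's z in degrees; "grip": the closure in counts, from 0 (fully open) to 255 (shut). A call has exactly 10 rows; each row shifts and turns the commanded pose from where the row before left it, along the tool's axes as they then stand; what a row does not reach is not made up. A row lasts 1/8 s, in which the tool goes at most 62.5 mm and 10.7 degrees, less where a joint would pass 70% of its speed; a pose out of reach is approached as far as the arm can. A call with a gripper value outside its range is refused whole. The fingers move at their own pace and stop on an object; "newtons" is the grip in N (left out, the last holds). Time passes only in rows, so rows that do not move let the fingers close, or fill a call up. It gives the time, the measured TCP pose, the force, the opening and the grip force at its end, in the units of the state.
- manip.sense(): the state, without advancing time (a new reading comes with each control period).
- manip.grab_frame(name): name is "scene" or "top" or "wrist"; returns (picture, depth): 420x560x3 uint8, red, green, blue; 420x560 float32, mm along the optical axis (not along the pixel's ray), 0 where there is no reading.
- manip.camera_params(name): a dict with "K" (3x3 intrinsics, pixels), "rvec" (rotation vector, rad) and "tvec" (3), from world to camera coordinates, as OpenCV has them. Camera axes: x right, y down, z forward; pixel columns grow to the right and rows downward; lengths in mm; the calibration is good to about 2 mm. The wrist camera is an equidistant fisheye: a pixel r from the principal point sees the ray r / f radians off the axis. A picture is of the moment at which its call begins: read the wrist's pose just before it. camera_params takes no time and is no camera call; for the wrist camera it gives the pose at the moment of the call.
- manip.sign_off(): hands the job in; it is judged then, once.
The state is a dict: "clock": time; "joint_positions": joint angles; "qd": joint speeds; "joint_torque": joint torques, N m; "position": TCP position; "orientation": TCP orientation; "contact_force": force on the tool from outside, world axes, zero at the start; "wrist_torque": the same for the moment, N m; "width": opening from 0.0 (shut) to 1.0 (fully open); "grasp_force": force on a finger pad.
Only numpy, scipy, OpenCV 4.12 (cv2) and the standard library are available. Lean on these libraries where they do the work, as an engineer would, in place of code of your own. Each camera call takes 0.05 s, during which the arm holds its last target. There are 200 camera calls.

TASK

The steel sample canister on the test bench is standing open. Pick up its round steel lid, set it squarely on the neck with its lugs down in the gaps, and turn it clockwise until the torque rises to snug, about 0.3 N m; a lid left loose or tightened to 0.5 N m is no good, and never press or twist hard enough to crush the gasket. Let go, and leave the other things on the bench where they are.

Things in the scene. Friction and masses are not known exactly. Their poses are not given: they have to be found in the camera images.
- canister: Steel canister: fixed 110 mm square foot 8 mm high, on it a rubber mount, then a can 80 mm in diameter with a flat shoulder 88 mm up, then a neck 41 mm in diameter with three ramps round it. From above, the gaps between the ramps have their middles at 0, 120 and 240 degrees from its x axis, each marked by a dark bar on the shoulder. Origin: centre of underside, z up. See neck_rim and gap.
- neck_rim (a point): Neck axis, 120 mm above the bench: nominal top of the soft gasket ring (41 mm outside) crowning the neck; the real face is up to 1.5 mm higher or 2.1 mm lower, gasket by gasket. It yields 1 mm per 14 N; snug is 8 to 16 N on it, over 24 N crushes it. The can on its rubber mount twists with the lid, about 8 degrees at 0.3 N m, and springs back when let go.
- gap (a point): Middle of one gap, 23 mm from the axis, 107 mm above the bench. Gaps are 45 degrees wide; the lid's lugs pass with 15 degrees to spare either way. Clockwise from above, a 3 mm thick ramp (outer diameter 52 mm) runs from 22.5 to 97.5 degrees past the gap's middle, underside falling from 107 to 100 mm; lugs under it draw the lid down 0.093 mm a degree. Past its end a lug slips off.
- lid: Loose steel lid, about 0.25 kg, lying open side down: twelve-sided skirt 62 mm across flats (flats' middles at every 30 degrees from its x axis), 56 mm inside, 25 mm high, inner face of the top 22 mm above the lower edge. Origin: centre of the lower edge, z up. Set down through the gaps it rests on the gasket with its origin about 98 mm above the bench.
- lug (a point): Inner end of one of the lid's three lugs (4 mm bars at 0, 120, 240 degrees from the lid's x axis, each marked by a dark bar on its top), 24 mm from the axis, 5 mm above the lower edge. Turned clockwise the lid goes freely, then 25 to 75 degrees past the gap's middle it meets the gasket and torque climbs about 0.015 N m a degree, sinking some 0.06 mm a degree. It stays tight when let go.
- meter: Grey hand-held multimeter, 160 x 80 x 32 mm, lying on the bench; leave alone. Origin: centre of the underside.
- case: Aluminium instrument case, 200 x 140 x 85 mm; leave alone. Origin: centre of the underside.
- flask: White plastic bottle, 60 mm in diameter and 110 mm tall, standing; leave alone. Origin: centre of the underside.
Things that resemble listed ones, but are neither listed nor needed, are in the scene too. There is more than one size of the lid; the job needs the middle-sized. Of the things that look like the canister, the smaller one is meant.

How it is judged (in metres and radians):
On the way, in this order (a step that is already met when the one before it is completed fails the run):
1. the lid is lifted off the bench (height (world z) of lid above 0.05 m), for 0.1 s.
2. the lid sits square on the neck with its lugs down through the gaps (z of lid in the frame of canister below 0.1 m and horizontal distance between lid and canister below 0.004 m and angle between lid's own z axis and vertical below 0.1 rad), for 0.2 s.
At the end, for the whole second after the job is handed in: The lid is on the neck, within 4 mm of its axis and level within 0.08 rad, at rest, held by its lugs so that it squeezes the gasket with 8 to 16 N; multimeter, case and bottle are within 15 mm of where they were (contact force between lid and gasket_c0 between 8 and 16 N and horizontal distance between lid and canister below 0.004 m and z of lid in the frame of canister between 0.09 and 0.1 m and angle between lid's own z axis and vertical below 0.08 rad and linear speed of lid below 0.02 m/s and distance of each of meter, case, flask from where it was at the start of the episode below 0.015 m); the robot touches nothing.
It fails at once if the gasket is crushed (lid pressed or screwed onto it with more than 24 N) (contact force between lid and gasket_c0 above 24 N).
It fails at once if a bystander is pushed away or knocked over (distance of any of meter, case, flask from where it was at the start of the episode above 0.03 m or angle between flask's own z axis and vertical above 0.5 rad).
It also fails if it takes over 64 s, if anything falls off the work surface, if the arm or the gripper's body presses on something with over 40 N, if the wrist force passes 120 N, or if a joint passes its speed limit or range.

## Working session

There is one attempt and no reset: what is moved stays moved. The work goes in short steps, Python scripts to look and compute and a tool call to move; the robot and the scene stay as the last step left them, time stands still between calls to the robot, and variables do not carry over. Pictures are saved under pics/ and viewed, at most 10 in all, crops included, and the job is handed in when it is done.

Besides the shell and the picture viewer there is one more tool, called after "Emit:" as name(argument=value, ...) on one line, values as JSON. jog_arm: Moves the arm, as the interface text tells. Its arguments: {"type":"object","properties":{"rows":{"type":"array","items":{"type":"object","properties":{"offset":{"type":"array","items":{"type":"number"}},"spin":{"type":"number"},"grip":{"type":"number"}}}},"newtons":{"type":"number"}},"required":["rows"]}

```bash
mkdir -p pics; ls
cat > h.py <<'E'
import numpy as np, cv2
from bench import manip
def shot(n,tag):
    p=manip.camera_params(n); im,d=manip.grab_frame(n)
    cv2.imwrite(f'pics/{tag}.png',im[:,:,::-1]); np.savez(f'pics/{tag}.npz',im=im,d=d,K=p['K'],r=p['rvec'],t=p['tvec']); return im,d
def load(tag): 
    f=np.load(f'pics/{tag}.npz'); return f
def cloud(f):
    K=f['K'];d=f['d'];v,u=np.mgrid[:420,:560]
    P=np.stack([(u-K[0,2])/K[0,0]*d,(v-K[1,2])/K[1,1]*d,d],-1)
    R=cv2.Rodrigues(np.array(f['r'],float))[0]
    return (P-np.ravel(f['t']))@R
E
python3 - <<'E'
from h import *
s=manip.sense();print({k:np.round(v,3) for k,v in s.items()})
for n in ['top','scene']:
    shot(n,n+'0'); p=manip.camera_params(n); print(n,p)
    im=cv2.imread(f'pics/{n}0.png');
E
```

```text
pics
{'clock': np.float64(0.0), 'joint_positions': array([ 1.093,  0.418, -0.01 ,  1.614,  0.005,  1.111, -0.053]), 'qd': array([-0.002, -0.002, -0.   ,  0.001,  0.002,  0.   , -0.   ]), 'joint_torque': array([-1.0000e-03, -8.5125e+01,  6.3800e-01, -4.2600e+01, -4.9000e-02,
        1.8000e-02,  0.0000e+00]), 'position': array([ 263.66 , -566.229,  179.157]), 'orientation': array([ 0.976,  0.216, -0.   , -0.001]), 'contact_force': array([0.99 , 0.068, 0.27 ]), 'wrist_torque': array([-0.022, -0.014,  0.03 ]), 'grasp_force': np.float64(0.0), 'width': np.float64(0.997)}
top {'K': array([[501.17172736,   0.        , 284.52944319],
       [  0.        , 501.17172736, 207.40270298],
       [  0.        ,   0.        ,   1.        ]]), 'rvec': array([ 2.15138351, -2.20178964,  0.10725375]), 'tvec': array([ -20.38105251,  545.03902181, 1232.65546955])}
scene {'K': array([[414.18432027,   0.        , 280.44630459],
       [  0.        , 414.18432027, 205.46694951],
       [  0.        ,   0.        ,   1.        ]]), 'rvec': array([ 2.04027997,  0.84009587, -0.41494509]), 'tvec': array([-364.10403702, -146.6759642 , 1512.99375004])}
```

View pics/top0.png

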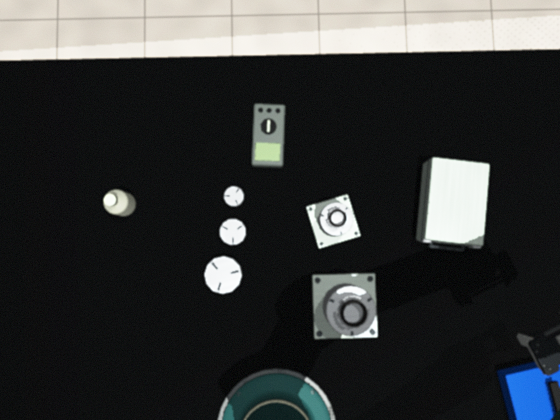

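View pics/scene0.png

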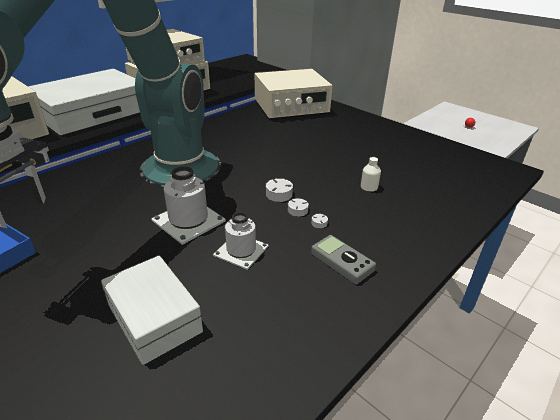

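The top view shows three lids, with the middle one at about (232,232). The smaller canister is at about (335,218), the meter at (268,135), the case at (455,200) and the bottle at (120,203). I'll enlarge the lid and canister next.

Run:
```python
from h import *
f=load('top0');im=f['im'][:,:,::-1]; C=cloud(f)
a=im[212:252,212:252];b=im[190:250,305:365]
A=cv2.resize(a,(400,400),interpolation=cv2.INTER_CUBIC);B=cv2.resize(b,(400,400),interpolation=cv2.INTER_CUBIC)
cv2.imwrite('pics/crop1.png',np.hstack([A,B]))
def fit(z0,z1,u0,v0,w):
    m=np.zeros((420,560),bool);m[v0-w:v0+w,u0-w:u0+w]=1
    m&=(C[...,2]>z0)&(C[...,2]<z1)
    p=C[m].astype(np.float32)
    c,r=cv2.minEnclosingCircle(p[:,:2].copy())
    print(len(p),p.mean(0),np.array(c),r,np.median(p[:,2]))
print('lid');fit(15,40,232,232,18)
print('small lid');fit(10,40,234,196,14)
print('big lid');fit(15,60,223,275,24)
print('neck');fit(112,130,335,218,30)
print('shoulder');fit(80,100,335,218,30)
print('foot');fit(4,14,335,218,35)
print('table',np.median(C[150:180,330:380,2]))
m=(C[190:250,305:365,2]>4)&(C[190:250,305:365,2]<16)
print(cv2.minAreaRect(C[190:250,305:365,:2][m].astype(np.float32)))
```

```text
lid
501 [486.9103    98.93084   25.605865] [487.23291016  98.92433167] 31.858856201171875 25.5081
small lid
285 [576.79877  95.46876  19.43266] [577.027771    95.78755951] 24.231924057006836 19.500404
big lid
1028 [381.16107  122.61224   35.506172] [380.98944092 122.95033264] 44.760677337646484 35.577637
neck
117 [ 509.18774  -155.34647   117.802826] [ 506.85623169 -156.83718872] 23.07480239868164 117.73602
shoulder
629 [ 507.60995  -153.24352    89.811844] [ 508.83590698 -154.8122406 ] 39.66804885864258 88.99431
foot
1088 [ 506.60034   -150.68677      7.8563027] [ 521.90185547 -159.38796997] 121.23477935791016 7.8101664
table 0.5613550130251796
((512.5283203125, -159.79281616210938), (150.87322998046875, 150.41310119628906), 88.40640258789062)
```

View pics/crop1.png

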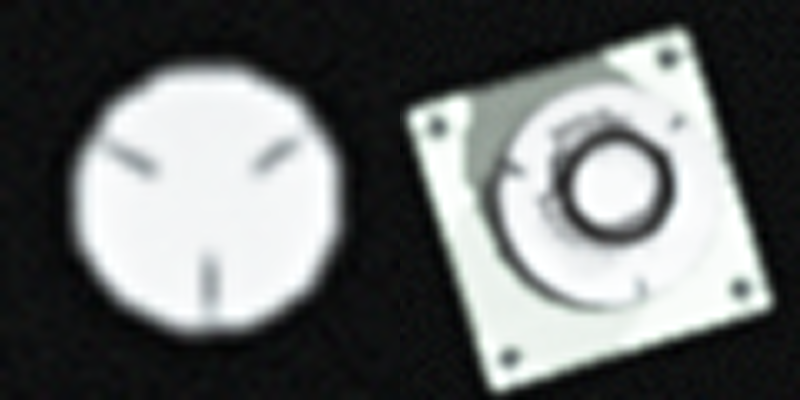

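```bash
cat >> h.py <<'E'
def ray(f,u,v,z):
    K=f['K'];R=cv2.Rodrigues(np.array(f['r'],float))[0];t=np.ravel(f['t'])
    o=-R.T@t; d=R.T@np.array([(u-K[0,2])/K[0,0],(v-K[1,2])/K[1,1],1]); return o+d*(z-o[2])/d[2]
def pose(s=None):
    s=s or manip.sense(); q=s['orientation']
    from scipy.spatial.transform import Rotation as Ro
    R=Ro.from_quat(q).as_matrix(); return np.array(s['position']),R,np.degrees(np.arctan2(R[1,0],R[0,0]))
E
python3 - <<'E'
from h import *
f=load('top0')
def w(cx,cy,s,u0,v0,z): return ray(f,u0+(cx+.5)/s-.5,v0+(cy+.5)/s-.5,z)
c=w(207,198,10,212,212,25);print('lid c',c)
for b in [(209,280),(131,156),(275,155)]:
    d=w(*b,10,212,212,25)-c;print(np.degrees(np.arctan2(d[1],d[0])),np.hypot(*d[:2]))
n=w(615-400,186,20/3,305,190,120);print('neck',n)
for b in [(513,167),(678,122),(641,288)]:
    d=w(b[0]-400,b[1],20/3,305,190,88)-n;print(np.degrees(np.arctan2(d[1],d[0])),np.hypot(*d[:2]))
P=[w(x-400,y,20/3,305,190,8) for x,y in [(405,109),(686,25),(774,302),(494,394)]]
print('foot c',np.mean(P,0),[np.degrees(np.arctan2(*(P[i]-P[i-1])[[1,0]])) for i in range(4)],[np.linalg.norm(P[i]-P[i-1]) for i in range(4)])
P=[w(x-400,y,20/3,305,190,8) for x,y in [(438,126),(669,58),(741,289),(510,357)]]
print('holes c',np.mean(P,0),[np.degrees(np.arctan2(*(P[i]-P[i-1])[[1,0]])) for i in range(4)],[np.linalg.norm(P[i]-P[i-1]) for i in range(4)])
p,R,y=pose();print(p,y);print(R.round(3))
for T in [(487,99,280)]: print('tool offset',R.T@(np.array(T)-p))
E
```

```text
lid c [487.37547028  98.98827821  25.        ]
-179.39027867300032 20.464987010651328
59.86381785416075 21.787694598231333
-58.85547698244258 20.024740166334865
neck [ 509.42003692 -152.94032055  120.        ]
73.16361190586115 34.13942176393999
-47.433097222094695 36.475213872692436
-161.32775116927093 36.278643714876445
foot c [ 509.52569775 -155.50799857    8.        ] [np.float64(15.733377230686656), np.float64(-74.62175072919801), np.float64(-164.42422616982068), np.float64(106.75517647921046)] [np.float64(113.47999509624285), np.float64(112.51153805535593), np.float64(110.78181193908269), np.float64(112.22249524591135)]
holes c [ 509.45184868 -155.40453571    8.        ] [np.float64(15.662895359975543), np.float64(-74.87577304775223), np.float64(-164.69842088785444), np.float64(104.9970339148564)] [np.float64(91.99722813335973), np.float64(92.30992989239279), np.float64(92.19724018097524), np.float64(91.73063824958103)]
[ 263.68340857 -566.23855529  179.20184231] 24.9693426033105
[[ 0.907  0.422 -0.001]
 [ 0.422 -0.907  0.001]
 [-0.    -0.001 -1.   ]]
tool offset [ 483.25646415 -508.90339234 -100.26679995]
```

Emit:
jog_arm(rows=[{"offset": [0, 0, -50], "spin": 0, "grip": 0}, {"offset": [10, -10, -50], "spin": 0, "grip": 0}, {"offset": [38, -40, 0], "spin": 0, "grip": 0}, {"offset": [38, -40, 0], "spin": 0, "grip": 0}, {"offset": [38, -40, 0], "spin": 0, "grip": 0}, {"offset": [38, -40, 0], "spin": 0, "grip": 0}, {"offset": [38, -40, 0], "spin": 0, "grip": 0}, {"offset": [38, -40, 0], "spin": 0, "grip": 0}, {"offset": [38, -40, 0], "spin": 0, "grip": 0}, {"offset": [38, -40, 0], "spin": 0, "grip": 0}], newtons=30)

```text
clock: 1.35
position: [409.3, -133.1, 279.7]
orientation: [0.976, 0.216, -0.0, 0.0]
contact_force: [1.3, -0.3, -0.1]
width: 1.0
grasp_force: 0.0
```

Run:
```python
from h import *
f=load('top0');C=cloud(f)
c=C[265:345,305:385].reshape(-1,3)
for z in (110,125,135,145,155,165,175,190): print(z,(c[:,2]>z).sum())
for a,b in ((100,125),(125,140),(140,200)):
  p=c[(c[:,2]>a)&(c[:,2]<b)];
  if len(p):print(a,cv2.minEnclosingCircle(p[:,:2].astype(np.float32).copy()),np.median(p[:,2]))
```

```text
110 2035
125 1661
135 828
145 531
155 373
165 295
175 46
190 26
100 ((296.1716613769531, -176.57167053222656), 57.54109191894531) 123.7092723786784
125 ((296.7290344238281, -176.1929473876953), 56.610443115234375) 127.41002223001902
140 ((296.37652587890625, -176.68765258789062), 37.25092697143555) 155.42011250989344
```

Run:
```python
from h import *
p,R,y=pose();print(p,y)
im,d=shot('wrist','w1');f=load('w1')
Rc=cv2.Rodrigues(np.array(f['r']))[0];o=-Rc.T@np.ravel(f['t']);print(f['K'],'cam',o,'axis',Rc[2],'in tool',R.T@(o-p))
```

```text
[ 409.27647505 -133.09918707  279.7138599 ] 24.959813029970203
[[325.1922621    0.         278.66861429]
 [  0.         325.1922621  210.55838304]
 [  0.           0.           1.        ]] cam [ 478.4708147  -101.14732089  482.59462711] axis [-0.23803666 -0.11032543 -0.96496987] in tool [  76.18049951    0.25267383 -202.89369568]
```

View pics/w1.png

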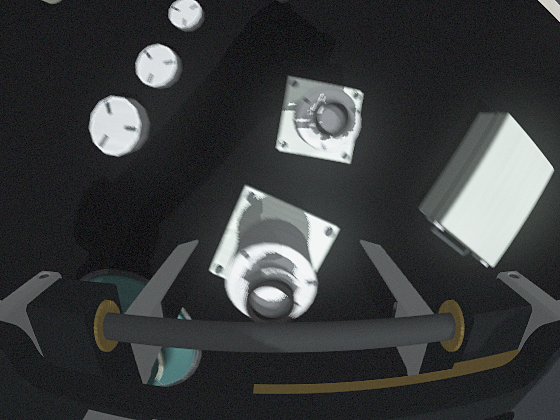

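The wrist view shows the small canister at (325,118) with its neck near (333,117). The middle lid is at (158,65), and the large canister sits between the fingers at (270,290).

Run:
```python
import cv2,numpy as np
im=cv2.imread('pics/w1.png')
a=im[75:165,280:370];b=im[40:90,133:183]
r=lambda x,n:cv2.resize(x,(n,n),interpolation=cv2.INTER_CUBIC)
A=r(a,540);B=np.zeros((540,250,3),np.uint8);B[:250]=r(b,250)
cv2.imwrite('pics/crop2.png',np.hstack([A,B]))
```

```text
(no output)
```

View pics/crop2.png

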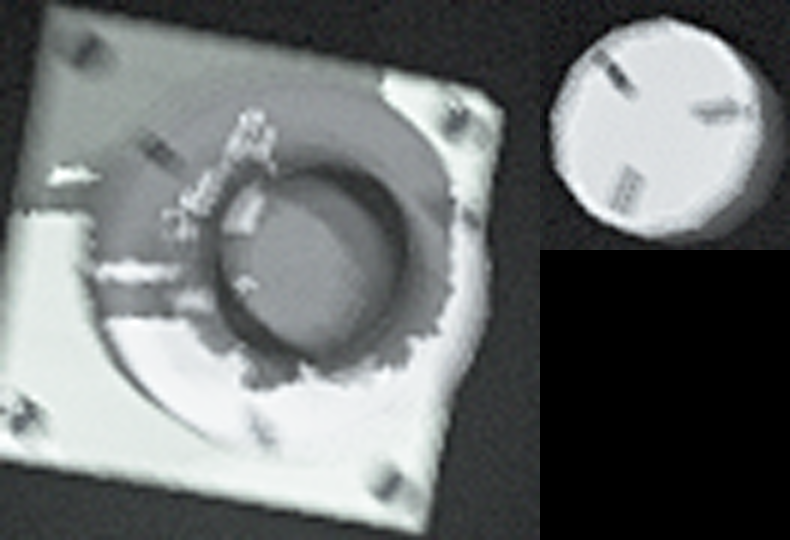

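```bash
cat >> h.py <<'E'
def wray(f,u,v,z):
    K=f['K'];R=cv2.Rodrigues(np.array(f['r'],float))[0];t=np.ravel(f['t']);o=-R.T@t
    x=np.array([(u-K[0,2])/K[0,0],(v-K[1,2])/K[1,1]]);r=np.linalg.norm(x)
    c=np.array([*(x/r*np.sin(r)),np.cos(r)]);d=R.T@c
    return o+d*(z-o[2])/d[2]
E
python3 - <<'E'
from h import *
f=load('w1')
w=lambda x,y,s,u0,v0,z: wray(f,u0+(x+.5)/s-.5,v0+(y+.5)/s-.5,z)
a=lambda d:np.degrees(np.arctan2(d[1],d[0]))
n=w(312,264,6,280,75,120);print('neck',n)
B=[w(*b,6,280,75,88) for b in [(160,150),(468,218),(262,430)]]
print('bars centroid',np.mean(B,0),[(a(b-n)%120,np.hypot(*(b-n)[:2])) for b in B])
P=[w(*b,6,280,75,8) for b in [(88,48),(465,120),(390,485),(24,415)]]
print('holes c',np.mean(P,0),[a(P[i]-P[i-1])%90 for i in range(4)],[np.linalg.norm(P[i]-P[i-1]) for i in range(4)])
c=w(115,127,5,133,40,25);print('lid',c)
B=[w(*b,5,133,40,25) for b in [(73,72),(177,110),(88,190)]];m=np.mean(B,0)
print('bars',m,[(a(b-m)%120,np.hypot(*(b-m)[:2])) for b in B])
E
```

```text
neck [ 509.7044308  -151.25660113  120.        ]
bars centroid [ 511.00306951 -153.28031267   88.        ] [(np.float64(73.04865907788249), np.float64(34.57632459254203)), (np.float64(71.80899988216039), np.float64(39.112616581459235)), (np.float64(77.20938750656143), np.float64(33.77150000849248))]
holes c [ 511.78163538 -152.10153128    8.        ] [np.float64(15.311287861665244), np.float64(15.961840176479896), np.float64(14.272703452957813), np.float64(14.882451617662952)] [np.float64(91.0508969558445), np.float64(93.42781714082163), np.float64(92.81357412107069), np.float64(91.74205120922012)]
lid [488.84586253 100.89457472  25.        ]
bars [489.48815902 102.27396611  25.        ] [(np.float64(61.39188214388755), np.float64(21.754648213442657)), (np.float64(60.35293729955915), np.float64(20.52097990814276)), (np.float64(63.8273458187268), np.float64(20.832708491420725))]
```

Emit:
jog_arm(rows=[{"offset": [0, 0, 0], "spin": -5.5, "grip": 0}, {"offset": [37.3, -32.2, 0], "spin": 0, "grip": 0}, {"offset": [37.3, -32.2, 0], "spin": 0, "grip": 0}, {"offset": [37.3, -32.2, 0], "spin": 0, "grip": 0}, {"offset": [37.3, -32.2, 0], "spin": 0, "grip": 0}, {"offset": [37.3, -32.2, 0], "spin": 0, "grip": 0}, {"offset": [0, 0, 50], "spin": 0, "grip": 0}, {"offset": [0, 0, 50], "spin": 0, "grip": 0}, {"offset": [0, 0, 50], "spin": 0, "grip": 0}, {"offset": [0, 0, 40], "spin": 0, "grip": 0}])

```text
clock: 2.65
position: [487.5, 98.3, 87.8]
orientation: [0.965, 0.263, -0.001, -0.0]
contact_force: [1.0, 0.7, 0.7]
width: 0.999
grasp_force: 0.0
```

Run:
```python
from h import *
p,R,y=pose();print(p,y)
im,d=shot('wrist','w2')
```

```text
[487.54385934  98.26251792  87.75445389] 30.47340838967052
```

View pics/w2.png

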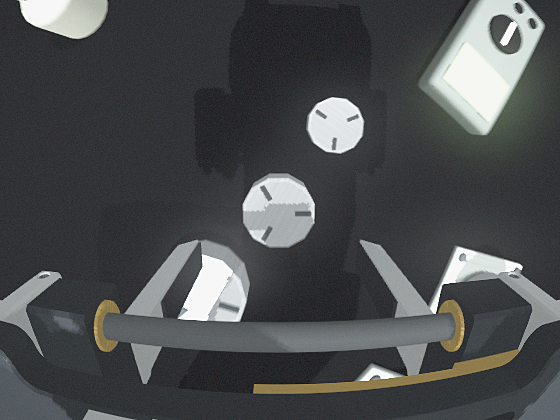

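The middle lid's top face is centred near (279,212), with bars at (265,192), (303,213) and (266,234). The small lid is at (335,125), and the large one is partly behind the left finger.

Run:
```python
from h import *
f=load('w2');p,R,y=pose()
a=lambda d:np.degrees(np.arctan2(d[1],d[0]))
# outline of lid top via threshold ellipse
im=f['im'][170:255,235:325].mean(2); m=(im>95).astype(np.uint8)
k,l,st,ce=cv2.connectedComponentsWithStats(m); j=1+np.argmax(st[1:,4]);print(st[j]+[235,170,0,0,0],ce[j]+[235,170])
pts=np.argwhere(l==j)[:,::-1]+[235,170]
H=cv2.convexHull(pts.astype(np.float32))[:,0]
W=np.array([wray(f,*h,25)[:2] for h in H],np.float32);print('circle',cv2.minEnclosingCircle(W))
c=wray(f,279,212,25);print('lid',c,'tool xy',R.T@(c-p))
B=[wray(f,*b,25) for b in [(265,192),(303,213.5),(266,234)]];m=np.mean(B,0)
print('bars',m,[(a(b-m)%120,np.hypot(*(b-m)[:2])) for b in B])
```

```text
[ 242  173   73   75 4241] [278.12001886 210.36312191]
circle ((490.2715148925781, 100.0008773803711), 33.51457214355469)
lid [489.98678174  99.31758905  25.        ] tool xy [ 5.22166977  1.17452146 58.70797512]
bars [488.47744035  99.41045913  25.        ] [(np.float64(60.725920387916936), np.float64(21.513308150678935)), (np.float64(60.26890370669092), np.float64(21.248144287746907)), (np.float64(61.11847761033562), np.float64(21.234110157601727))]
```

Emit:
jog_arm(rows=[{"offset": [1.6, -0.4, 30], "spin": -0.2, "grip": 0}, {"offset": [0, 0, 30], "spin": 0, "grip": 0}, {"offset": [0, 0, 15], "spin": 0, "grip": 0}, {"offset": [0, 0, 7], "spin": 0, "grip": 0}, {"offset": [0, 0, 0], "spin": 0, "grip": 0}, {"offset": [0, 0, 0], "spin": 0, "grip": 255}, {"offset": [0, 0, 0], "spin": 0, "grip": 255}, {"offset": [0, 0, 0], "spin": 0, "grip": 255}, {"offset": [0, 0, 0], "spin": 0, "grip": 255}, {"offset": [0, 0, 0], "spin": 0, "grip": 255}], newtons=45)

```text
clock: 3.95
position: [489.5, 99.7, 7.8]
orientation: [0.964, 0.264, 0.0, -0.0]
contact_force: [0.5, -0.1, 0.4]
width: 0.503
grasp_force: 0.0
```

Run:
```python
from h import *
s=manip.sense();print(s['position'],s['width'],s['grasp_force'],manip.grip_depth)
shot('wrist','w3')
```

```text
[489.45054137  99.68401191   7.78656854] 0.5033400517606598 0.0 -18.8
```

View pics/w3.png

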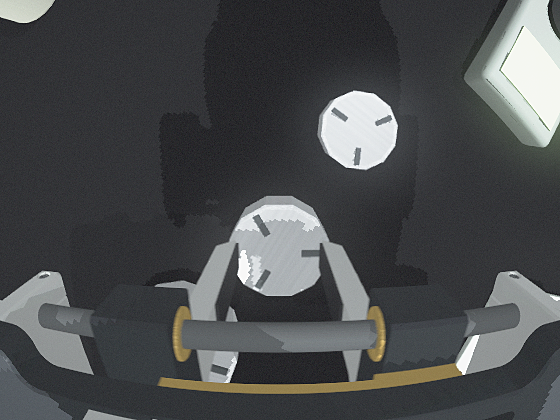

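The fingertips are at the lid's flats, at about (237,245) and (322,245). The lid is still between them, so I'll let the fingers finish closing.

Emit:
jog_arm(rows=[{"offset": [0, 0, 0], "spin": 0, "grip": 255}, {"offset": [0, 0, 0], "spin": 0, "grip": 255}, {"offset": [0, 0, 0], "spin": 0, "grip": 255}, {"offset": [0, 0, 0], "spin": 0, "grip": 255}, {"offset": [0, 0, 0], "spin": 0, "grip": 255}, {"offset": [0, 0, 0], "spin": 0, "grip": 255}, {"offset": [0, 0, 0], "spin": 0, "grip": 255}, {"offset": [0, 0, 0], "spin": 0, "grip": 255}, {"offset": [0, 0, 0], "spin": 0, "grip": 255}, {"offset": [0, 0, 0], "spin": 0, "grip": 255}])

```text
clock: 5.25
position: [489.4, 99.6, 7.7]
orientation: [0.964, 0.264, -0.0, -0.0]
contact_force: [-1.1, -0.2, 0.4]
width: 0.0
grasp_force: 0.0
```

Run:
```python
from h import *
shot('wrist','w4')
```

```text
(no output)
```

View pics/w4.png

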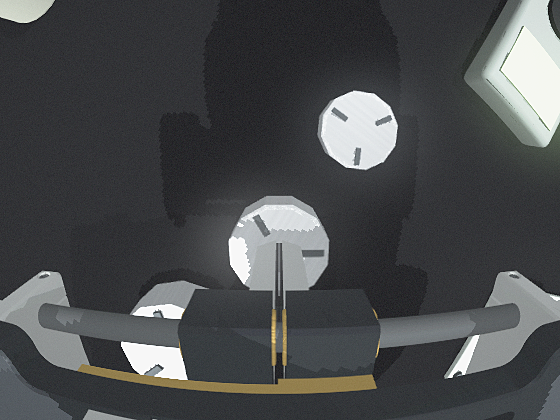

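The shut fingertips, at (278,243), lie over the lid's top instead of round its skirt. I'll compare the depth there with the reported TCP.

Run:
```python
from h import *
f=load('w4');p,R,y=pose();K=f['K'];Rc=cv2.Rodrigues(np.array(f['r']))[0];t=np.ravel(f['t'])
def proj(P):
    c=Rc@P+t;r=np.hypot(c[0],c[1]);th=np.arctan2(r,c[2]);return K[0,0]*th*c[:2]/r+K[:2,2],c[2]
for z in (0,19,40,60): print(z,proj(p+R@[0,0,-z]))
def w3(u,v):
    d=f['d'][v,u];x=np.array([(u-K[0,2])/K[0,0],(v-K[1,2])/K[1,1]]);r=np.linalg.norm(x)
    c=np.array([*(x/r*np.tan(r)),1])*d;return d,Rc.T@(c-t)
for uv in [(270,246),(289,246),(272,255),(270,270),(290,270),(250,250),(300,265),(275,212),(360,130),(278,246)]: print(uv,w3(*uv))
s=manip.sense();print(s['position'],s['contact_force'],s['joint_torque'].round(1),s['joint_positions'].round(3))
```

```text
0 (array([278.48402439, 241.02931961]), np.float64(215.740063779221))
19 (array([278.4550479 , 251.93907426]), np.float64(197.4047858672579))
40 (array([278.41656378, 266.47412507]), np.float64(177.13947870140402))
60 (array([278.37167995, 283.49310536]), np.float64(157.8391861624955))
(270, 246) (np.float32(181.36223), array([495.15211644, 108.51321751,  40.81418841]))
(289, 246) (np.float32(182.66685), array([500.18209809,  99.07643165,  39.58814067]))
(272, 255) (np.float32(169.66418), array([495.58956856, 107.19266068,  53.0163694 ]))
(270, 270) (np.float32(150.7981), array([495.78783404, 107.95569049,  72.41478189]))
(290, 270) (np.float32(152.03891), array([500.11716703,  99.56521097,  71.2743564 ]))
(250, 250) (np.float32(201.54753), array([479.97485831, 114.69778548,  22.59488327]))
(300, 265) (np.float32(156.80302), array([502.91967785,  95.37231745,  66.26058954]))
(275, 212) (np.float32(194.03296), array([509.41430315, 113.87252558,  23.60627407]))
(360, 130) (np.float32(186.47536), array([577.77136851,  95.26116529,  18.01040807]))
(278, 246) (np.float32(185.30627), array([496.18641433, 103.92971517,  37.11796958]))
[489.44715755  99.65189673   7.74850129] [ 0.29171341 -0.59559764  0.10142363] [ -0.  -73.1  -9.3 -28.6   0.   -0.1  -0. ] [ 0.17   0.498 -0.523  2.037  0.379  0.701 -1.63 ]
```

```bash
cat >> h.py <<'E'
def wpt(f,u,v):
    K=f['K'];Rc=cv2.Rodrigues(np.array(f['r']))[0];t=np.ravel(f['t'])
    d=f['d'][v,u];x=np.array([(u-K[0,2])/K[0,0],(v-K[1,2])/K[1,1]]);r=np.linalg.norm(x)
    return Rc.T@(np.array([*(x/r*np.tan(r)),1])*d-t)
E
python3 - <<'E'
from h import *
f=load('w4');p,R,y=pose()
for v in range(238,262,2): print(v,[ (R.T@(wpt(f,u,v)-p)).round(0).tolist() for u in (268,274,284)])
print(manip.camera_params('wrist')['tvec'],f['t'])
shot('scene','s4');im=load('s4')['im'][150:270,220:380,::-1]
cv2.imwrite('pics/s4c.png',cv2.resize(im,None,fx=5,fy=5,interpolation=cv2.INTER_CUBIC))
E
```

```text
238 [[8.0, -6.0, -15.0], [8.0, -3.0, -15.0], [7.0, 3.0, -14.0]]
240 [[6.0, -6.0, -14.0], [6.0, -3.0, -14.0], [6.0, 3.0, -15.0]]
242 [[5.0, -6.0, -16.0], [9.0, -3.0, -25.0], [9.0, 3.0, -27.0]]
244 [[10.0, -6.0, -30.0], [9.0, -3.0, -29.0], [9.0, 3.0, -29.0]]
246 [[9.0, -6.0, -32.0], [10.0, -2.0, -33.0], [9.0, 3.0, -33.0]]
248 [[9.0, -6.0, -36.0], [10.0, -2.0, -36.0], [9.0, 3.0, -36.0]]
250 [[9.0, -6.0, -38.0], [9.0, -2.0, -39.0], [9.0, 3.0, -39.0]]
252 [[10.0, -6.0, -43.0], [9.0, -2.0, -41.0], [9.0, 3.0, -40.0]]
254 [[9.0, -6.0, -44.0], [9.0, -2.0, -44.0], [10.0, 3.0, -45.0]]
256 [[9.0, -5.0, -47.0], [9.0, -2.0, -47.0], [10.0, 3.0, -48.0]]
258 [[9.0, -5.0, -50.0], [9.0, -2.0, -50.0], [9.0, 3.0, -50.0]]
260 [[9.0, -5.0, -52.0], [9.0, -2.0, -51.0], [9.0, 3.0, -53.0]]
[-163.83009414  473.60837725  347.03154597] [-163.83008046  473.60830914  347.03152442]
```

View pics/s4c.png

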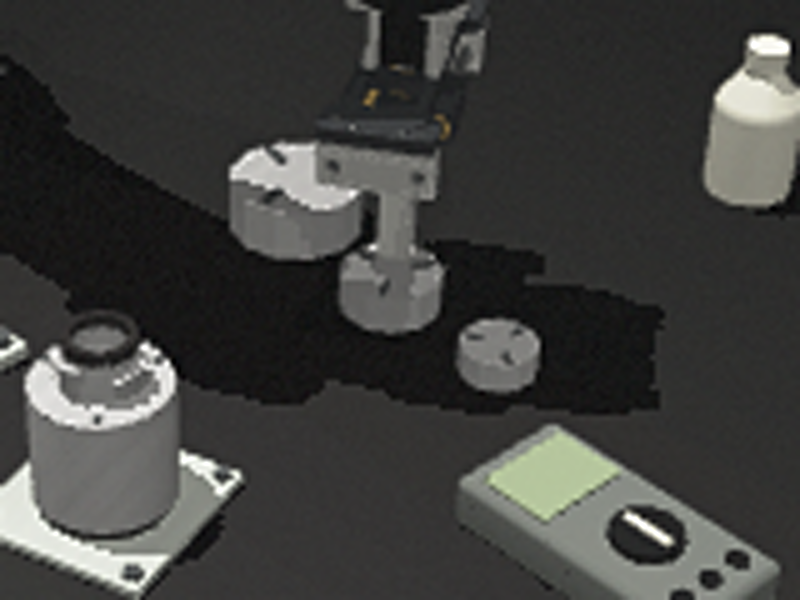

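Run:
```python
from h import *
f=load('s4');C=cloud(f)
for v in range(188,218,2): print(v,[C[v,u].round(0).tolist() for u in (292,299,306)])
for n in ('s4','w4'):
  print(n)
```

```text
188 [[423.0, 140.0, 32.0], [539.0, 39.0, 129.0], [558.0, 46.0, 135.0]]
190 [[420.0, 143.0, 22.0], [495.0, 91.0, 80.0], [427.0, 207.0, -3.0]]
192 [[401.0, 166.0, -5.0], [496.0, 90.0, 74.0], [436.0, 196.0, -2.0]]
194 [[413.0, 152.0, -1.0], [497.0, 89.0, 67.0], [445.0, 186.0, -1.0]]
196 [[420.0, 145.0, -2.0], [497.0, 90.0, 60.0], [452.0, 179.0, -2.0]]
198 [[426.0, 138.0, -4.0], [498.0, 89.0, 53.0], [461.0, 169.0, -1.0]]
200 [[461.0, 100.0, 23.0], [497.0, 91.0, 45.0], [467.0, 161.0, -3.0]]
202 [[468.0, 92.0, 23.0], [493.0, 96.0, 33.0], [500.0, 122.0, 24.0]]
204 [[474.0, 86.0, 21.0], [491.0, 99.0, 23.0], [506.0, 115.0, 23.0]]
206 [[482.0, 77.0, 21.0], [499.0, 90.0, 24.0], [513.0, 106.0, 23.0]]
208 [[489.0, 69.0, 22.0], [507.0, 81.0, 24.0], [519.0, 101.0, 21.0]]
210 [[492.0, 66.0, 17.0], [511.0, 77.0, 21.0], [519.0, 101.0, 14.0]]
212 [[492.0, 67.0, 9.0], [510.0, 79.0, 13.0], [519.0, 102.0, 5.0]]
214 [[491.0, 68.0, 1.0], [510.0, 80.0, 4.0], [520.0, 101.0, -1.0]]
216 [[496.0, 63.0, -2.0], [511.0, 79.0, -3.0], [524.0, 97.0, -5.0]]
s4
w4
```

Run:
```python
from h import *
from scipy.spatial.transform import Rotation as Ro
p,R,y=pose()
f=load('w2');p2=np.array([487.54,98.26,87.75])
for v in range(240,262,3): print(v,[(R.T@(wpt(f,u,v)-p2)).round(0).tolist() for u in (364,370,375,380)])
f=load('w3');print('w3')
for v in range(240,268,3): print(v,[(R.T@(wpt(f,u,v)-p)).round(0).tolist() for u in (320,325,330,335)])
```

```text
240 [[9.0, 51.0, -24.0], [-34.0, 90.0, 91.0], [-34.0, 96.0, 91.0], [-34.0, 101.0, 90.0]]
243 [[10.0, 50.0, -30.0], [9.0, 54.0, -29.0], [-38.0, 96.0, 91.0], [-37.0, 101.0, 90.0]]
246 [[9.0, 49.0, -33.0], [9.0, 53.0, -34.0], [9.0, 56.0, -33.0], [10.0, 58.0, -36.0]]
249 [[8.0, 49.0, -35.0], [9.0, 51.0, -38.0], [9.0, 54.0, -40.0], [9.0, 57.0, -39.0]]
252 [[8.0, 48.0, -39.0], [9.0, 50.0, -42.0], [9.0, 53.0, -44.0], [10.0, 55.0, -45.0]]
255 [[6.0, 47.0, -40.0], [9.0, 49.0, -47.0], [9.0, 51.0, -48.0], [9.0, 55.0, -47.0]]
258 [[5.0, 47.0, -41.0], [8.0, 49.0, -49.0], [9.0, 50.0, -52.0], [9.0, 53.0, -51.0]]
261 [[4.0, 47.0, -42.0], [8.0, 48.0, -52.0], [10.0, 49.0, -56.0], [9.0, 52.0, -55.0]]
w3
240 [[6.0, 26.0, -15.0], [6.0, 29.0, -16.0], [-3.0, 36.0, 10.0], [-3.0, 40.0, 9.0]]
243 [[8.0, 24.0, -25.0], [9.0, 27.0, -28.0], [9.0, 30.0, -29.0], [-5.0, 40.0, 10.0]]
246 [[8.0, 24.0, -29.0], [9.0, 26.0, -33.0], [9.0, 29.0, -32.0], [9.0, 32.0, -33.0]]
249 [[6.0, 24.0, -29.0], [9.0, 26.0, -37.0], [9.0, 28.0, -38.0], [10.0, 31.0, -39.0]]
252 [[4.0, 24.0, -30.0], [8.0, 26.0, -38.0], [10.0, 28.0, -43.0], [10.0, 30.0, -44.0]]
255 [[3.0, 24.0, -31.0], [8.0, 25.0, -44.0], [9.0, 27.0, -46.0], [10.0, 30.0, -47.0]]
258 [[1.0, 24.0, -31.0], [8.0, 24.0, -47.0], [9.0, 27.0, -50.0], [9.0, 29.0, -50.0]]
261 [[-1.0, 24.0, -32.0], [8.0, 24.0, -51.0], [9.0, 26.0, -53.0], [9.0, 29.0, -54.0]]
264 [[-3.0, 24.0, -31.0], [7.0, 24.0, -52.0], [10.0, 25.0, -58.0], [9.0, 28.0, -58.0]]
267 [[-4.0, 24.0, -32.0], [6.0, 24.0, -53.0], [9.0, 25.0, -59.0], [9.0, 27.0, -61.0]]
```

Two views agree that the fingertips end about 24 mm behind the reported TCP. I'll open and go 26 mm lower than planned.

Emit:
jog_arm(rows=[{"offset": [0, 0, 0], "spin": 0, "grip": 0}, {"offset": [0, 0, 0], "spin": 0, "grip": 0}, {"offset": [0, 0, 0], "spin": 0, "grip": 0}, {"offset": [0, 0, 0], "spin": 0, "grip": 0}, {"offset": [0, 0, 0], "spin": 0, "grip": 0}, {"offset": [0, 0, 0], "spin": 0, "grip": 0}, {"offset": [0, 0, 0], "spin": 0, "grip": 0}, {"offset": [-0.6, 0, 0], "spin": 0, "grip": 0}, {"offset": [0, 0, 3], "spin": 0, "grip": 0}, {"offset": [0, 0, 3], "spin": 0, "grip": 0}])

```text
clock: 6.6
position: [488.9, 99.3, 1.5]
orientation: [0.964, 0.264, -0.0, -0.0]
contact_force: [-0.8, -0.4, 0.2]
width: 0.992
grasp_force: 0.0
```

Emit:
jog_arm(rows=[{"offset": [0, 0, 5], "spin": 0, "grip": 0}, {"offset": [0, 0, 5], "spin": 0, "grip": 0}, {"offset": [0, 0, 4], "spin": 0, "grip": 0}, {"offset": [0, 0, 3], "spin": 0, "grip": 0}, {"offset": [0, 0, 3], "spin": 0, "grip": 0}, {"offset": [0, 0, 0], "spin": 0, "grip": 255}, {"offset": [0, 0, 0], "spin": 0, "grip": 255}, {"offset": [0, 0, 0], "spin": 0, "grip": 255}, {"offset": [0, 0, 0], "spin": 0, "grip": 255}, {"offset": [0, 0, 0], "spin": 0, "grip": 255}])

```text
clock: 7.85
position: [489.0, 99.3, -18.2]
orientation: [0.964, 0.264, 0.0, 0.0]
contact_force: [-0.3, 0.0, 1.3]
width: 0.654
grasp_force: 45.0
```

Emit:
jog_arm(rows=[{"offset": [0, 0, -20], "spin": 0, "grip": 255}, {"offset": [0, 0, -50], "spin": 0, "grip": 255}, {"offset": [0, 0, -55], "spin": -7.4, "grip": 255}, {"offset": [0, 0, -55], "spin": -7.3, "grip": 255}, {"offset": [-33, 38.8, 0], "spin": 0, "grip": 255}, {"offset": [-33, 38.8, 0], "spin": 0, "grip": 255}, {"offset": [-33, 38.8, 0], "spin": 0, "grip": 255}, {"offset": [-33, 38.8, 0], "spin": 0, "grip": 255}, {"offset": [-33, 38.8, 0], "spin": 0, "grip": 255}, {"offset": [0, 0, 0], "spin": 0, "grip": 255}])

```text
clock: 9.1
position: [510.4, -158.3, 161.1]
orientation: [0.924, 0.383, -0.001, -0.0]
contact_force: [-0.2, 1.3, -2.8]
width: 0.654
grasp_force: 45.0
```

Run:
```python
from h import *
s=manip.sense();print(pose(s)[0],pose(s)[2],s['contact_force'],s['wrist_torque'],s['joint_positions'].round(2),s['width'])
shot('wrist','w5')
```

```text
[ 510.39656991 -158.33543648  161.12147745] 45.04951699809851 [-0.17059768  1.32855876 -2.83017164] [ 0.01439653 -0.03459849  0.03167112] [ 0.71  0.32 -0.56  1.84  0.2   1.03 -0.72] 0.6538042427875621
```

View pics/w5.png

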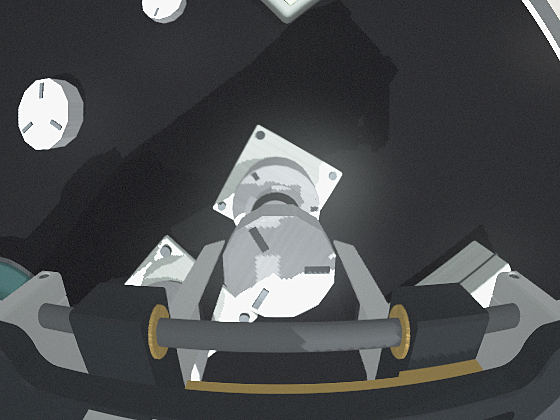

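The held lid's top is centred near (279,268), with bars at (260,240), (317,270) and (260,300). Foot holes show at (261,134), (335,176) and (219,205), and shoulder bars at (255,177) and (313,208).

Run:
```python
from h import *
f=load('w5');p,R,y=pose();print(p,y)
g=f['im'].mean(2)
def dark(u,v,w=5):
    q=g[v-w:v+w+1,u-w:u+w+1];b=np.percentile(q,75);m=np.clip(b*0.8-q,0,None)
    yy,xx=np.mgrid[-w:w+1,-w:w+1];k=np.hypot(xx,yy)<=w;m=m*k
    return u+(m*xx).sum()/m.sum(),v+(m*yy).sum()/m.sum()
H=[dark(*h,4) for h in [(261,134),(335,176),(219,205)]];print(np.round(H,1))
W=[wray(f,*h,8) for h in H];print('holes c',(W[1]+W[2])/2,[np.linalg.norm(W[0]-W[i]) for i in(1,2)],np.degrees([np.arctan2(*(W[0]-W[i])[[1,0]]) for i in (1,2)])%90)
S=[dark(*h,6) for h in [(255,177),(313,208)]];print(np.round(S,1),[wray(f,*s,88) for s in S])
print('lid top pts',[wpt(f,u,v).round(1).tolist() for u,v in [(280,250),(280,280),(300,290),(240,265)]])
zt=np.median([wpt(f,u,v)[2] for u in range(270,290) for v in range(245,290)]);print('zt',zt)
for z in (zt,204.3):
  B=[wray(f,*dark(*b,11),z) for b in [(260,240),(317,270),(260,300)]];m=np.mean(B,0)
  print('bars',m,[(np.degrees(np.arctan2(*(b-m)[[1,0]]))%120,np.hypot(*(b-m)[:2])) for b in B])
  print('tool',R.T@(m-p))
# gasket ring points by depth: neck cloud
P=np.array([wpt(f,u,v) for u in range(220,330) for v in range(150,215)])
q=P[(P[:,2]>84)&(P[:,2]<92)];print('shoulder',len(q),np.median(q,0))
c,r=cv2.minEnclosingCircle(q[:,:2].astype(np.float32).copy());print(c,r)
q=q[np.hypot(*(q[:,:2]-[510,-153]).T)>25]
print('ux range', q.min(0),q.max(0))
```

```text
[ 510.55246346 -155.77376913  161.22447297] 45.20863567234211
[[260.7 134.2]
 [333.9 176.1]
 [219.9 202.9]]
holes c [ 511.07688434 -153.82782971    8.        ] [np.float64(93.28500016952253), np.float64(90.45645561652024)] [15.45368339 13.31602904]
[[254.9 175.9]
 [313.5 208.6]] [array([ 518.55535481, -121.36052283,   88.        ]), array([ 534.17361459, -178.05304066,   88.        ])]
lid top pts [[518.0, -151.9, 201.4], [505.5, -164.5, 202.2], [508.7, -177.3, 201.7], [496.0, -142.8, 201.3]]
zt 202.08918752835473
bars [ 508.57476756 -159.72793792  202.08918753] [(np.float64(73.574797617066), np.float64(20.69844223668926)), (np.float64(78.64134238140461), np.float64(21.679231492112987)), (np.float64(74.03015856820431), np.float64(22.80525456629428))]
tool [ -4.21469037   1.34067651 -40.86453964]
bars [ 509.33847893 -158.97412538  204.3       ] [(np.float64(73.57479761706644), np.float64(20.415668611732936)), (np.float64(78.64134238140463), np.float64(21.383058726781627)), (np.float64(74.0301585682042), np.float64(22.493698535747676))]
tool [ -3.14249218   1.34933135 -43.07576019]
shoulder 2210 [ 529.23274548 -134.71671175   85.81213071]
(510.1099548339844, -154.9649200439453) 39.59318161010742
ux range [ 479.14721658 -185.38277665   84.00840835] [ 549.38846354 -115.45158075   88.7490499 ]
```

```bash
cat >> h.py <<'E'
def wcloud(f):
    K=f['K'];Rc=cv2.Rodrigues(np.array(f['r']))[0];t=np.ravel(f['t']);v,u=np.mgrid[:420,:560]
    x=(u-K[0,2])/K[0,0];y=(v-K[1,2])/K[1,1];r=np.hypot(x,y)+1e-9;k=np.tan(r)/r;d=f['d']
    return (np.stack([x*k*d,y*k*d,d],-1)-t)@Rc
def circ(q):
    q=q[:,:2].astype(np.float32).copy();return np.round(cv2.minEnclosingCircle(q)[0],2),round(cv2.minEnclosingCircle(q)[1],2),len(q)
E
python3 - <<'E'
from h import *
from scipy.ndimage import median_filter
p,R,y=pose();print(p,y)
shot('wrist','w6');f=load('w6');print(pose()[0])
C=wcloud(f)
print('tool->cam',R.T@(-cv2.Rodrigues(np.array(f['r']))[0].T@np.ravel(f['t'])-p))
c=C[200:335,200:350].reshape(-1,3)
T=c[(c[:,2]>196)&(c[:,2]<206)&(np.hypot(*(c[:,:2]-p[:2]).T)<36)]
t=(T-p)@R;print('lid top med',np.median(T[:,2]),circ(T));print('tool',circ(t),t.min(0),t.max(0))
c=C[130:260,190:350].reshape(-1,3)
for a,b in((84,90),(82,92)):
  S=c[(c[:,2]>a)&(c[:,2]<b)&(np.hypot(*(c[:,:2]-[510,-154]).T)<46)];print('shoulder',circ(S))
N=c[(c[:,2]>112)&(c[:,2]<126)];print('gasket',circ(N),np.median(N,0), N.max(0) if len(N) else 0)
def dark(g,u,v,w):
    q=g[v-w:v+w+1,u-w:u+w+1];b=np.percentile(q,75);m=np.clip(b*0.8-q,0,None)
    yy,xx=np.mgrid[-w:w+1,-w:w+1];m=m*(np.hypot(xx,yy)<=w);return u+(m*xx).sum()/m.sum(),v+(m*yy).sum()/m.sum()
g=f['im'].mean(2)
H=[dark(g,*h,5) for h in [(261,134),(335,176),(219,205)]];W=[wray(f,*h,8) for h in H];print(np.round(H,1),'holes c',(W[1]+W[2])/2)
E
```

```text
[ 510.55246346 -155.77376913  161.22447297] 45.20863567234211
[ 510.75096063 -154.27307739  161.40834283]
tool->cam [ 7.61076707e+01  1.55513133e-01 -2.02904170e+02]
lid top med 202.27367826604655 (array([ 511.97, -154.43]), 35.38, 9521)
tool (array([1.93, 0.01]), 35.37, 9521) [-33.08836205 -34.47313101 -44.77784698] [ 30.08320691  34.78507121 -34.76147095]
shoulder (array([ 510.32, -154.87]), 39.59, 2227)
shoulder (array([ 509.5 , -155.32]), 40.16, 2322)
gasket (array([ 517.68, -146.85]), 16.66, 222) [ 522.18561709 -142.22670304  115.62763791] [ 530.1375934  -135.03734515  117.38959641]
[[261.6 135.7]
 [333.6 176.4]
 [216.5 203.2]] holes c [ 509.57283536 -149.88217312    8.        ]
```

Emit:
jog_arm(rows=[{"offset": [0, 0, 15], "spin": 0, "grip": 255}, {"offset": [0, 0, 25], "spin": 0, "grip": 255}, {"offset": [0, 0, 15], "spin": 0, "grip": 255}, {"offset": [0, 0, 8], "spin": 0, "grip": 255}, {"offset": [0, 0, 4], "spin": 0, "grip": 255}, {"offset": [0, 0, 2], "spin": 0, "grip": 255}, {"offset": [0, 0, 1], "spin": 0, "grip": 255}, {"offset": [0, 0, 0], "spin": 0, "grip": 255}, {"offset": [0, 0, 0], "spin": 0, "grip": 255}, {"offset": [0, 0, 0], "spin": 0, "grip": 255}])

```text
clock: 10.45
position: [511.1, -154.4, 91.8]
orientation: [0.923, 0.386, 0.0, 0.0]
contact_force: [-0.6, -0.2, -1.9]
width: 0.654
grasp_force: 45.0
```

Emit:
jog_arm(rows=[{"offset": [0, 0, 1], "spin": 0, "grip": 255}, {"offset": [0, 0, 1], "spin": 0, "grip": 255}, {"offset": [0, 0, 1], "spin": 0, "grip": 255}, {"offset": [0, 0, 1], "spin": 0, "grip": 255}, {"offset": [0, 0, 1], "spin": 0, "grip": 255}, {"offset": [0, 0, 1], "spin": 0, "grip": 255}, {"offset": [0, 0, 1], "spin": 0, "grip": 255}, {"offset": [0, 0, 1], "spin": 0, "grip": 255}, {"offset": [0, 0, 1], "spin": 0, "grip": 255}, {"offset": [0, 0, 0], "spin": 0, "grip": 255}])

```text
clock: 11.7
position: [511.0, -154.4, 82.7]
orientation: [0.923, 0.386, -0.0, -0.0]
contact_force: [-0.7, -0.2, -3.0]
width: 0.652
grasp_force: 45.0
```

```bash
cat > s.py <<'E'
from h import *
s=manip.sense();p,R,y=pose(s);print(round(s['clock'],2),p.round(2),round(y,2),np.round(s['contact_force'],2),np.round(s['wrist_torque'],3))
E
python3 s.py
```

```text
11.7 [ 511.02 -154.35   82.66] 45.37 [-0.73 -0.21 -2.95] [-0.023 -0.048  0.014]
```

Emit:
jog_arm(rows=[{"offset": [0, 0, 0.3], "spin": 0, "grip": 255}, {"offset": [0, 0, 0.3], "spin": 0, "grip": 255}, {"offset": [0, 0, 0.3], "spin": 0, "grip": 255}, {"offset": [0, 0, 0.3], "spin": 0, "grip": 255}, {"offset": [0, 0, 0.3], "spin": 0, "grip": 255}, {"offset": [0, 0, 0.3], "spin": 0, "grip": 255}, {"offset": [0, 0, 0], "spin": 0, "grip": 255}, {"offset": [0, 0, 0], "spin": 0, "grip": 255}, {"offset": [0, 0, 0], "spin": 0, "grip": 255}, {"offset": [0, 0, 0], "spin": 0, "grip": 255}])

```text
clock: 12.95
position: [511.1, -154.4, 81.0]
orientation: [0.923, 0.386, -0.0, -0.0]
contact_force: [-0.3, -0.1, -2.7]
width: 0.655
grasp_force: 45.0
```

```bash
python3 s.py
```

```text
12.95 [ 511.09 -154.39   80.95] 45.37 [-0.28 -0.12 -2.65] [ 0.04  -0.018  0.047]
```

Emit:
jog_arm(rows=[{"offset": [0, 0, 0.2], "spin": 0, "grip": 255}, {"offset": [0, 0, 0.2], "spin": 0, "grip": 255}, {"offset": [0, 0, 0.2], "spin": 0, "grip": 255}, {"offset": [0, 0, 0.2], "spin": 0, "grip": 255}, {"offset": [0, 0, 0.2], "spin": 0, "grip": 255}, {"offset": [0, 0, 0], "spin": 0, "grip": 255}, {"offset": [0, 0, 0], "spin": 0, "grip": 255}, {"offset": [0, 0, 0], "spin": 0, "grip": 255}, {"offset": [0, 0, 0], "spin": 0, "grip": 255}, {"offset": [0, 0, 0], "spin": 0, "grip": 255}])

```text
clock: 14.2
position: [511.1, -154.4, 79.9]
orientation: [0.923, 0.386, 0.0, -0.0]
contact_force: [0.5, -0.0, -2.7]
width: 0.656
grasp_force: 45.0
```

```bash
python3 s.py
```

```text
14.2 [ 511.09 -154.37   79.94] 45.37 [ 0.53 -0.01 -2.7 ] [ 0.035 -0.009 -0.01 ]
```

Emit:
jog_arm(rows=[{"offset": [0, 0, 0.2], "spin": 0, "grip": 255}, {"offset": [0, 0, 0.2], "spin": 0, "grip": 255}, {"offset": [0, 0, 0.2], "spin": 0, "grip": 255}, {"offset": [0, 0, 0.2], "spin": 0, "grip": 255}, {"offset": [0, 0, 0.1], "spin": 0, "grip": 255}, {"offset": [0, 0, 0], "spin": 0, "grip": 255}, {"offset": [0, 0, 0], "spin": 0, "grip": 255}, {"offset": [0, 0, 0], "spin": 0, "grip": 255}, {"offset": [0, 0, 0], "spin": 0, "grip": 255}, {"offset": [0, 0, 0], "spin": 0, "grip": 255}])

```text
clock: 15.45
position: [511.1, -154.4, 79.0]
orientation: [0.923, 0.386, -0.0, -0.0]
contact_force: [-0.2, -0.2, -2.2]
width: 0.652
grasp_force: 45.0
```

```bash
python3 s.py
```

```text
15.45 [ 511.08 -154.38   79.04] 45.37 [-0.15 -0.23 -2.22] [-0.026 -0.004 -0.016]
```

Emit:
jog_arm(rows=[{"offset": [0, 0, 0.2], "spin": 0, "grip": 255}, {"offset": [0, 0, 0.2], "spin": 0, "grip": 255}, {"offset": [0, 0, 0.2], "spin": 0, "grip": 255}, {"offset": [0, 0, 0.1], "spin": 0, "grip": 255}, {"offset": [0, 0, 0], "spin": 0, "grip": 255}, {"offset": [0, 0, 0], "spin": 0, "grip": 255}, {"offset": [0, 0, 0], "spin": 0, "grip": 255}, {"offset": [0, 0, 0], "spin": 0, "grip": 255}, {"offset": [0, 0, 0], "spin": 0, "grip": 255}, {"offset": [0, 0, 0], "spin": 0, "grip": 255}])

```text
clock: 16.7
position: [511.1, -154.4, 78.3]
orientation: [0.923, 0.386, -0.0, -0.0]
contact_force: [0.1, -0.1, -1.4]
width: 0.656
grasp_force: 45.0
```

```bash
python3 s.py
```

```text
16.7 [ 511.08 -154.37   78.33] 45.37 [ 0.1  -0.13 -1.43] [-0.035 -0.012 -0.022]
```

Emit:
jog_arm(rows=[{"offset": [0, 0, 0.2], "spin": 0, "grip": 255}, {"offset": [0, 0, 0.1], "spin": 0, "grip": 255}, {"offset": [0, 0, 0], "spin": 0, "grip": 255}, {"offset": [0, 0, 0], "spin": 0, "grip": 255}, {"offset": [0, 0, 0], "spin": 0, "grip": 255}, {"offset": [0, 0, 0], "spin": 0, "grip": 255}, {"offset": [0, 0, 0], "spin": 0, "grip": 255}, {"offset": [0, 0, 0], "spin": 0, "grip": 255}, {"offset": [0, 0, 0], "spin": 0, "grip": 255}, {"offset": [0, 0, 0], "spin": 0, "grip": 255}])

```text
clock: 17.95
position: [511.1, -154.4, 78.0]
orientation: [0.923, 0.386, -0.0, -0.0]
contact_force: [0.0, 0.4, -3.1]
width: 0.653
grasp_force: 45.0
```

```bash
python3 s.py
```

```text
17.95 [ 511.07 -154.39   78.04] 45.37 [ 0.05  0.36 -3.11] [-0.025 -0.007  0.009]
```

Emit:
jog_arm(rows=[{"offset": [0, 0, 0.2], "spin": 0, "grip": 255}, {"offset": [0, 0, 0.2], "spin": 0, "grip": 255}, {"offset": [0, 0, 0.1], "spin": 0, "grip": 255}, {"offset": [0, 0, 0], "spin": 0, "grip": 255}, {"offset": [0, 0, 0], "spin": 0, "grip": 255}, {"offset": [0, 0, 0], "spin": 0, "grip": 255}, {"offset": [0, 0, 0], "spin": 0, "grip": 255}, {"offset": [0, 0, 0], "spin": 0, "grip": 255}, {"offset": [0, 0, 0], "spin": 0, "grip": 255}, {"offset": [0, 0, 0], "spin": 0, "grip": 255}])

```text
clock: 19.2
position: [511.1, -154.4, 77.6]
orientation: [0.923, 0.386, 0.0, -0.0]
contact_force: [-0.2, -0.1, -0.2]
width: 0.656
grasp_force: 45.0
```

```bash
python3 s.py
```

```text
19.2 [ 511.09 -154.4    77.55] 45.37 [-0.24 -0.06 -0.19] [ 0.062  0.166 -0.063]
```

Gasket contact came at about z 77.6. Next is the free clockwise turn, with a small offset so the lid stays on the neck axis.

Emit:
jog_arm(rows=[{"offset": [0, 0.1, -0.1], "spin": 4, "grip": 255}, {"offset": [0, 0.09, 0], "spin": 4, "grip": 255}, {"offset": [0, 0.09, 0], "spin": 4, "grip": 255}, {"offset": [0, 0.09, 0], "spin": 4, "grip": 255}, {"offset": [0, 0.09, 0], "spin": 4, "grip": 255}, {"offset": [0, 0.09, 0], "spin": 4, "grip": 255}, {"offset": [0, 0.09, 0], "spin": 4, "grip": 255}, {"offset": [0, 0.09, 0], "spin": 4, "grip": 255}, {"offset": [0, 0.09, 0], "spin": 3, "grip": 255}, {"offset": [0, 0, 0], "spin": 0, "grip": 255}])

```text
clock: 20.45
position: [511.5, -155.1, 77.6]
orientation: [0.996, 0.091, 0.0, 0.0]
contact_force: [-0.8, 0.2, -1.9]
width: 0.654
grasp_force: 45.0
```

```bash
python3 s.py
```

```text
20.45 [ 511.53 -155.08   77.64] 10.39 [-0.8   0.19 -1.95] [-0.042  0.046  0.018]
```

Emit:
jog_arm(rows=[{"offset": [0, 0.06, 0], "spin": 2.5, "grip": 255}, {"offset": [0, 0.06, 0], "spin": 2.5, "grip": 255}, {"offset": [0, 0.06, 0], "spin": 2.5, "grip": 255}, {"offset": [0, 0.06, 0], "spin": 2.5, "grip": 255}, {"offset": [0, 0.06, 0], "spin": 2.5, "grip": 255}, {"offset": [0, 0.06, 0], "spin": 2.5, "grip": 255}, {"offset": [0, 0, 0], "spin": 0, "grip": 255}, {"offset": [0, 0, 0], "spin": 0, "grip": 255}, {"offset": [0, 0, 0], "spin": 0, "grip": 255}, {"offset": [0, 0, 0], "spin": 0, "grip": 255}])

```text
clock: 21.7
position: [511.5, -155.4, 77.6]
orientation: [0.999, -0.04, 0.0, -0.0]
contact_force: [-0.1, -1.0, -1.2]
width: 0.655
grasp_force: 45.0
```

```bash
python3 s.py
```

```text
21.7 [ 511.53 -155.42   77.64] -4.6 [-0.1  -1.02 -1.22] [ 0.047 -0.058  0.019]
```

Emit:
jog_arm(rows=[{"offset": [0, 0.04, 0], "spin": 2, "grip": 255}, {"offset": [0, 0.04, 0], "spin": 2, "grip": 255}, {"offset": [0, 0.04, 0], "spin": 2, "grip": 255}, {"offset": [0, 0.04, 0], "spin": 2, "grip": 255}, {"offset": [0, 0.04, 0], "spin": 2, "grip": 255}, {"offset": [0, 0, 0], "spin": 0, "grip": 255}, {"offset": [0, 0, 0], "spin": 0, "grip": 255}, {"offset": [0, 0, 0], "spin": 0, "grip": 255}, {"offset": [0, 0, 0], "spin": 0, "grip": 255}, {"offset": [0, 0, 0], "spin": 0, "grip": 255}])

```text
clock: 22.95
position: [511.5, -155.6, 77.6]
orientation: [0.992, -0.127, -0.0, -0.0]
contact_force: [0.5, 0.5, -1.9]
width: 0.654
grasp_force: 45.0
```

```bash
cat > s.py <<'E'
from h import *
A=[]
for i in range(7):
    s=manip.sense();p,R,y=pose(s);A.append([*p,y,*s['contact_force'],*s['wrist_torque']]); manip.grab_frame('top')
A=np.array(A);print(round(s['clock'],2),A.mean(0).round(3),A.std(0)[-4:].round(3))
E
python3 s.py
```

```text
23.25 [ 5.11461e+02 -1.55626e+02  7.76280e+01 -1.46290e+01 -1.70000e-02
  4.74000e-01 -1.22600e+00  1.42000e-01  1.40000e-02  8.00000e-03] [0.399 0.029 0.035 0.016]
```

Emit:
jog_arm(rows=[{"offset": [0, 0.02, 0], "spin": 1, "grip": 255}, {"offset": [0, 0.02, 0], "spin": 1, "grip": 255}, {"offset": [0, 0.02, 0], "spin": 1, "grip": 255}, {"offset": [0, 0.02, 0], "spin": 1, "grip": 255}, {"offset": [0, 0.02, 0], "spin": 1, "grip": 255}, {"offset": [0, 0.02, 0], "spin": 1, "grip": 255}, {"offset": [0, 0, 0], "spin": 0, "grip": 255}, {"offset": [0, 0, 0], "spin": 0, "grip": 255}, {"offset": [0, 0, 0], "spin": 0, "grip": 255}, {"offset": [0, 0, 0], "spin": 0, "grip": 255}])

```text
clock: 24.55
position: [511.5, -155.7, 77.6]
orientation: [0.984, -0.179, -0.0, -0.0]
contact_force: [0.5, -0.0, -1.9]
width: 0.655
grasp_force: 45.0
```

```bash
python3 s.py
```

```text
24.85 [ 5.11429e+02 -1.55743e+02  7.76300e+01 -2.06280e+01 -1.80000e-01
 -9.30000e-02 -1.12400e+00  5.60000e-02  1.70000e-02 -1.50000e-02] [0.466 0.034 0.027 0.025]
```

Emit:
jog_arm(rows=[{"offset": [0, 0.02, 0], "spin": 1, "grip": 255}, {"offset": [0, 0.02, 0], "spin": 1, "grip": 255}, {"offset": [0, 0.02, 0], "spin": 1, "grip": 255}, {"offset": [0, 0.02, 0], "spin": 1, "grip": 255}, {"offset": [0, 0.02, 0], "spin": 1, "grip": 255}, {"offset": [0, 0.02, 0], "spin": 1, "grip": 255}, {"offset": [0, 0, 0], "spin": 0, "grip": 255}, {"offset": [0, 0, 0], "spin": 0, "grip": 255}, {"offset": [0, 0, 0], "spin": 0, "grip": 255}, {"offset": [0, 0, 0], "spin": 0, "grip": 255}])

```text
clock: 26.15
position: [511.3, -155.9, 77.6]
orientation: [0.973, -0.23, -0.0, -0.0]
contact_force: [-1.1, -1.3, -3.3]
width: 0.66
grasp_force: 45.0
```

```bash
python3 s.py
```

```text
26.45 [ 5.11295e+02 -1.55873e+02  7.75830e+01 -2.66300e+01 -1.39200e+00
 -1.32200e+00 -3.46600e+00 -2.19000e-01  3.54000e-01  6.70000e-02] [0.208 0.017 0.028 0.028]
```

Emit:
jog_arm(rows=[{"offset": [0, 0.1, 0.1], "spin": 1, "grip": 255}, {"offset": [0, 0.1, 0.1], "spin": 1, "grip": 255}, {"offset": [0, 0.1, 0.06], "spin": 1, "grip": 255}, {"offset": [0, 0.05, 0.06], "spin": 1, "grip": 255}, {"offset": [0, 0.02, 0.06], "spin": 1, "grip": 255}, {"offset": [0, 0, 0], "spin": 0, "grip": 255}, {"offset": [0, 0, 0], "spin": 0, "grip": 255}, {"offset": [0, 0, 0], "spin": 0, "grip": 255}, {"offset": [0, 0, 0], "spin": 0, "grip": 255}, {"offset": [0, 0, 0], "spin": 0, "grip": 255}])

```text
clock: 27.75
position: [511.3, -156.1, 77.3]
orientation: [0.962, -0.272, 0.0, -0.0]
contact_force: [-0.4, 0.2, -0.1]
width: 0.652
grasp_force: 45.0
```

```bash
python3 s.py
```

```text
28.05 [ 5.11305e+02 -1.56140e+02  7.73000e+01 -3.16260e+01 -2.29000e-01
  9.75000e-01 -4.72000e-01  3.14000e-01  5.70000e-02  1.23000e-01] [0.474 0.031 0.024 0.047]
```

Emit:
jog_arm(rows=[{"offset": [0, -0.05, 0.06], "spin": 1, "grip": 255}, {"offset": [0, -0.03, 0.06], "spin": 1, "grip": 255}, {"offset": [0, 0.02, 0.06], "spin": 1, "grip": 255}, {"offset": [0, 0.02, 0.06], "spin": 1, "grip": 255}, {"offset": [0, 0.02, 0.06], "spin": 1, "grip": 255}, {"offset": [0, 0, 0], "spin": 0, "grip": 255}, {"offset": [0, 0, 0], "spin": 0, "grip": 255}, {"offset": [0, 0, 0], "spin": 0, "grip": 255}, {"offset": [0, 0, 0], "spin": 0, "grip": 255}, {"offset": [0, 0, 0], "spin": 0, "grip": 255}])

```text
clock: 29.35
position: [511.2, -156.3, 77.0]
orientation: [0.949, -0.314, -0.0, 0.0]
contact_force: [-2.7, -1.8, 3.3]
width: 0.654
grasp_force: 45.0
```

```bash
python3 s.py
```

```text
29.65 [ 5.11203e+02 -1.56277e+02  7.69680e+01 -3.66350e+01 -2.25500e+00
 -2.57900e+00  2.53100e+00 -5.69000e-01  5.29000e-01  1.85000e-01] [0.621 0.051 0.031 0.04 ]
```

Emit:
jog_arm(rows=[{"offset": [0, 0.1, 0], "spin": 0.5, "grip": 255}, {"offset": [0, 0.1, 0], "spin": 1, "grip": 255}, {"offset": [0, 0.05, 0], "spin": 1, "grip": 255}, {"offset": [0, 0, 0], "spin": 0, "grip": 255}, {"offset": [0, 0, 0], "spin": 0, "grip": 255}, {"offset": [0, 0, 0], "spin": 0, "grip": 255}, {"offset": [0, 0, 0], "spin": 0, "grip": 255}, {"offset": [0, 0, 0], "spin": 0, "grip": 255}, {"offset": [0, 0, 0], "spin": 0, "grip": 255}, {"offset": [0, 0, 0], "spin": 0, "grip": 255}])

```text
clock: 30.95
position: [511.1, -156.3, 77.0]
orientation: [0.942, -0.335, 0.0, -0.0]
contact_force: [1.1, -1.0, 1.0]
width: 0.659
grasp_force: 45.0
```

```bash
sed -i 's/range(7)/range(16)/' s.py; python3 s.py
```

```text
31.7 [ 5.11120e+02 -1.56299e+02  7.69580e+01 -3.91270e+01  1.18600e+00
 -4.68000e-01  3.51000e-01 -4.00000e-03 -2.43000e-01  2.27000e-01] [0.377 0.07  0.066 0.029]
```

Emit:
jog_arm(rows=[{"offset": [0, 0.02, 0], "spin": 0.7, "grip": 255}, {"offset": [0, 0.02, 0], "spin": 0.6, "grip": 255}, {"offset": [0, 0, 0], "spin": 0, "grip": 255}, {"offset": [0, 0, 0], "spin": 0, "grip": 255}, {"offset": [0, 0, 0], "spin": 0, "grip": 255}, {"offset": [0, 0, 0], "spin": 0, "grip": 255}, {"offset": [0, 0, 0], "spin": 0, "grip": 255}, {"offset": [0, 0, 0], "spin": 0, "grip": 255}, {"offset": [0, 0, 0], "spin": 0, "grip": 255}, {"offset": [0, 0, 0], "spin": 0, "grip": 255}])

```text
clock: 33.0
position: [511.1, -156.3, 76.9]
orientation: [0.938, -0.346, -0.0, -0.0]
contact_force: [1.4, 1.4, -0.7]
width: 0.655
grasp_force: 45.0
```

```bash
python3 s.py
```

```text
33.75 [ 5.1106e+02 -1.5636e+02  7.6954e+01 -4.0428e+01  2.0160e+00  1.2320e+00
 -3.9000e-01  3.5300e-01 -4.8600e-01  2.5400e-01] [0.386 0.039 0.04  0.029]
```

Emit:
jog_arm(rows=[{"offset": [0, 0, 0], "spin": 0, "grip": 0}, {"offset": [0, 0, 0], "spin": 0, "grip": 0}, {"offset": [0, 0, 0], "spin": 0, "grip": 0}, {"offset": [0, 0, 0], "spin": 0, "grip": 0}, {"offset": [0, 0, 0], "spin": 0, "grip": 0}, {"offset": [0, 0, -5], "spin": 0, "grip": 0}, {"offset": [0, 0, -20], "spin": 0, "grip": 0}, {"offset": [0, 0, -40], "spin": 0, "grip": 0}, {"offset": [0, 0, -40], "spin": 0, "grip": 0}, {"offset": [0, 0, 0], "spin": 0, "grip": 0}])

```text
clock: 35.05
position: [512.6, -156.8, 185.0]
orientation: [0.938, -0.346, 0.002, -0.0]
contact_force: [0.2, -0.5, -0.3]
width: 1.001
grasp_force: 0.0
```

Run:
```python
from h import *
p,R,y=pose();print(p,y)
shot('wrist','w7');f=load('w7');c=wcloud(f).reshape(-1,3)
n=np.hypot(*(c[:,:2]-[510,-155]).T)
T=c[(c[:,2]>112)&(c[:,2]<128)&(n<40)];print('lid top',circ(T),np.median(T[:,2]));A=np.c_[T[:,:2]-[510,-155],np.ones(len(T))];print('tilt',np.linalg.lstsq(A,T[:,2],rcond=None)[0][:2])
shot('top','t7');g=load('t7');c=cloud(g)[190:250,305:365].reshape(-1,3)
T=c[(c[:,2]>112)&(c[:,2]<132)];print('top lid',circ(T),np.median(T[:,2]))
# lug bars on lid top: dark angle profile, wrist view
im=f['im'].mean(2);ang=np.arange(0,120,1.);K=f['K'];Rc=cv2.Rodrigues(np.array(f['r']))[0];t=np.ravel(f['t'])
c0=circ(wcloud(f).reshape(-1,3)[(wcloud(f).reshape(-1,3)[:,2]>112)&(wcloud(f).reshape(-1,3)[:,2]<128)&(n<40)])[0]
def proj(P):
    q=Rc@P+t;r=np.hypot(q[0],q[1]);return K[0,0]*np.arctan2(r,q[2])*q[:2]/r+K[:2,2]
pr=[]
for a in ang:
    v=[]
    for k in range(3):
        th=np.radians(a+120*k);u=[proj(np.array([c0[0]+r*np.cos(th),c0[1]+r*np.sin(th),120.])) for r in range(17,26,2)]
        v.append(np.mean([im[int(round(b)),int(round(x))] for x,b in u])/200)
    pr.append(v)
pr=np.array(pr);print('bars at',ang[pr.argmin(0)],'expected ~ tool yaw+30+7 mod120')
```

```text
[ 512.5582806 -156.7905908  185.0387255] -40.43505985213582
lid top (array([ 510.32, -155.35]), 32.2, 4025) 118.05455287626077
tilt [-0.003238    0.00366596]
top lid (array([ 506.57, -129.07]), 16.25, 37) 120.45118876003323
bars at [  0. 113.   1.] expected ~ tool yaw+30+7 mod120
```

```bash
python3 -c "
from bench import manip
print(manip.sign_off())"
```

```text
the job is handed in; nothing more can be done
None
```

The lid is on the canister neck, level and centred, tightened to about 0.25 N m by the wrist sensor (a little under 0.3), with an estimated 11–15 N on the gasket; I've let go, touched nothing else, and handed the job in, but the result didn't come back to me.

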